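# Lock the rail carrier with the hex key

### The job

Lock the carrier on the short bench rail: take the hex key out of its stand, feel it down into the hexagon socket of the carrier's lock screw, and turn the screw clockwise about a quarter turn at a time, letting go of the key and taking a fresh hold in between, until it comes up against its stop. Leave the key standing upright in the screw, fully down in the socket, and do not disturb the beaker, the dish or the forceps.

Things in the scene. Friction and masses are not known exactly. Their poses are not given: they have to be found in the camera images.
- key_grip (a point): Centre of the black square grip (26 x 26 mm, 46 mm high) of the loose hex key (0.15 kg), 77 mm above its tip, 23 mm below its top. z runs from tip to grip, up at the start; x and y are square to the grip's sides, and x points to the middle of a flat of the hexagon. It stands at any yaw, its collar resting on the stand's top; it comes free after a 50 mm lift.
- key_tip (a point): Centre of the key's lower end; axes as key_grip. From here upwards: a round tapered nose 5 mm long (12 mm diameter at the end, 16.4 mm at its top), a steel hexagon bar 17 mm across flats up to 50 mm, a collar 34 mm in diameter and 4 mm thick, then the grip from 54 to 100 mm.
- key_stand: Fixed grey stand: a foot 70 x 70 x 8 mm with a block 48 x 48 mm, 58 mm high over all, with a 23 mm square upright hole through the block, where the key stands. Origin at the centre of the underside, z up.
- rail: Fixed short aluminium rail, 180 mm long along its y axis, 56 mm wide; origin at the centre of its underside, z up. In its middle sits the carrier, a grey saddle 72 x 72 mm with its top at 40 mm; on it a round boss 48 mm in outer diameter, 40 mm in bore, its rim 67 mm above the bench, in which the lock screw's head lies.
- socket (a point): Centre of the mouth of the hexagon socket in the lock screw's head (34 mm diameter): 64 mm above the bench, 3 mm below the boss's rim. 18.4 mm across flats (0.7 mm play each side, about 9 degrees of turn each way), 20 mm deep, flat floor: fully down, the key's tip is 20 mm below here. z up; x points to the middle of a flat and turns with the screw.
- lock_screw (a joint): Turn of the lock screw in rad, growing clockwise seen from above (tightening): 0 is fully loose, 3.14 is locked, against a hard stop. It starts between 0.1 and 0.6. It turns stiffly (0.15 N m) and stays where it is left; a small steel jaw on the carrier closes on the rail as it turns.
- beaker_mid (a point): Centre of a loose glass beaker, 57 mm across, 70 mm high (35 mm above the bench). Bystander.
- dish_mid (a point): Centre of a loose flat round glass dish, 67 mm across, 16 mm high. Bystander.
- tweezers_mid (a point): Centre of loose steel forceps lying flat, 136 mm long along its y axis, 10 mm high. Bystander.

How it is judged:
By the outcome, as a careful person would: the job done as asked, in the order asked, and still so for the second after the job is handed in, with the robot touching nothing.
It also fails if it takes over 67 s, if anything falls off the work surface, if the arm or the gripper's body presses on something with over 40 N, if the wrist force passes 120 N, or if a joint passes its speed limit or range.

### The arm

A 6-joint arm with a two-finger parallel gripper is mounted at the origin on a cart in front of the work surface, level with it; the furniture and walls round the work are solid. World frame = base frame: x ahead of the robot, y to its left, z up, the work surface at z = 0. Lengths are in m, angles in rad, forces in N, time in s.
With the tool pointing down it reaches from about 0.35 to 0.725 m from the base axis. Payload 4.3 kg.
Tool frame: the origin (TCP) lies midway between the tips of the shut fingers; the grasp point (between the pads) lies 19 mm behind it; y points along the fingers, x is the direction in which the jaws open and shut, and the axes are right-handed (so a half turn about y gives the same grasp; the last joint's range is limited). The gripper opens to 85 mm and grips with 20 to 120 N. Pads are 22 mm wide; open, the fingers measure 114 mm over their backs; the gripper's body (76 mm by 85 mm) begins 54 mm behind the grasp point. The pads swing forward as they close: fully open they stand 13 mm farther back than shut.
Start: joints at [1.099, 0.377, 0.081, 1.274, 0, 1.46], TCP at [0.204, 0.538, 0.198] pointing down, gripper open.
Joint ranges: [-2.72, 2.72], [-0.84, 1.66], [-1.02, 1.22], [-1.77, 2.12], [-1.37, 1.28], [-3.14, 3.14]. Speed limits (rad/s): [2.57, 2.57, 3.14, 3.14, 3.14, 3.14].

### API

Orientations are given as a unit quaternion [x, y, z, w].
In Python, from workcell import env gives the robot as it stands.
- The arm moves only by the tool apply_moves, never from a script. Its argument "increments" is a list of rows, each a list of 3 entries, a list of its own where there are three numbers: the turn, a rotation vector about the world's x, y, z in rad, then the shift along the world's x, y, z in m, then the gripper command: -1 is shut, 1 is fully open, values between are in proportion. A call has 1 to 20 rows; each row is the pose to reach, as a shift and turn from the pose commanded when the call began; what a row does not reach only later rows make up. A row lasts 1/10 s, in which the tool goes at most 50 mm and 8.59 degrees, less where a joint would pass 70% of its speed; a pose out of reach is approached as far as the arm can. A call with a gripper value outside its range is refused whole. The fingers move at their own pace and stop on an object; "squeeze" is the grip in N (left out, the last holds). Time passes only in rows, so rows that repeat a pose let the fingers close. It gives the time, the measured TCP pose, the force and the opening at its end, in the units of the state.
- env.observe(): the state, without advancing time (a new reading comes with each control period).
- env.capture(name): name is "scene" or "top"; returns a dict with "img" (400x640x3 uint8, blue, green, red), "range_z" (400x640 float32, m along the optical axis (not along the pixel's ray), 0 where there is no reading), "K" (3x3 intrinsics, pixels), "rvec" (rotation vector, rad) and "tvec" (3), from world to camera coordinates, as OpenCV has them. Camera axes: x right, y down, z forward; pixel columns grow to the right and rows downward; lengths in m; the calibration is good to about 2 mm. A picture is of the moment at which its call begins.
- env.close_job(): hands the job in, once; it reports no verdict.
Trained networks look in a picture, given as the dict that the camera call returned (one of the last four; its "shot" number tells which), for a name from the list of things; names that differ only in an ending like _2 or _b are one class to them, and where a whole thing is asked for, a point or a joint stands for the part that bears it (a point fixed in the world has none). Each returns a list of dicts, best first, with "confidence" (0 to 1); they miss things now and then, are a little off and sometimes report something else, mostly with a low value. They report only what shows in the picture. A call takes as long as a camera call.
- env.outline_of(picture, thing): "region" (400x640 bool, what is visible of it).
- env.spot_point(picture, thing): "at" ([x, y, z] in m, in world coordinates, good to about 4 mm: a listed point, or the origin of a listed thing).
The state is a dict: "time_s": time; "qpos": joint angles; "joint_vel": joint speeds; "tau": joint torques, N m; "position": TCP position; "tcp_rot": TCP orientation; "force": force on the tool from outside, world axes, zero at the start; "wrist_torque": the same for the moment, N m; "width": finger opening in m.
Only numpy, scipy, OpenCV 4.12 (cv2) and the standard library are available. Lean on these libraries where they do the work, as an engineer would, in place of code of your own. Each camera call takes 0.05 s, during which the arm holds its last target. There are 200 camera calls.

## Working session

There is one attempt and no reset: what is moved stays moved. The work goes in short steps, Python scripts to look and compute and a tool call to move; the robot and the scene stay as the last step left them, time stands still between calls to the robot, and variables do not carry over. Pictures are saved under pics/ and viewed, about 8 in all and at most 12, crops included, and the job is handed in when it is done.

Besides the shell and the picture viewer there is one more tool, called as a command line: name --argument value ..., lists and objects as JSON in quotes. apply_moves: Moves the arm, as the interface text tells. Its arguments: {"type":"object","properties":{"increments":{"type":"array"},"squeeze":{"type":"number"}},"required":["increments"]}

```bash
mkdir -p pics; cat > h.py <<'E'
import numpy as np, cv2
from workcell import env
def cam(p):
    R=cv2.Rodrigues(np.array(p["rvec"],float))[0]; return R,np.array(p["tvec"],float).ravel(),np.array(p["K"],float)
def cloud(p):
    R,t,K=cam(p); z=p["range_z"]; v,u=np.mgrid[:400,:640]
    c=np.stack([(u-K[0,2])/K[0,0]*z,(v-K[1,2])/K[1,1]*z,z],-1)
    w=(c-t)@R; w[z==0]=np.nan; return w
def proj(p,X):
    R,t,K=cam(p); c=R@np.array(X,float)+t; return (K@c/c[2])[:2]
E
python3 - <<'E'
from h import *
print(env.observe())
P={n:env.capture(n) for n in("scene","top")}
for n,p in P.items():
    R,t,K=cam(p); print(n,"campos",-R.T@t,"K",K[0,0],K[0,2],K[1,2])
    cv2.imwrite(f"pics/{n}0.png",p["img"])
    for th in["key_grip","key_tip","key_stand","rail","socket","lock_screw","beaker_mid","dish_mid","tweezers_mid"]:
        try: print(th,[(np.round(d["at"],3).tolist(),round(d["confidence"],2)) for d in env.spot_point(p,th)[:2]])
        except Exception as e: print(th,e)
E
```

```text
{'time_s': 0.0, 'qpos': array([ 1.09870791e+00,  3.78043917e-01,  7.96353461e-02,  1.27440952e+00,
       -4.58224330e-06,  1.46053206e+00]), 'joint_vel': array([-2.27326549e-04,  1.52001225e-03, -4.94195341e-04, -7.28892663e-04,
        9.71859586e-04,  1.01485843e-05]), 'tau': array([-1.95199726e-03, -4.63606346e+01,  2.69873965e+01,  2.07899854e-02,
       -3.24208249e-04,  1.26706487e-05]), 'position': array([0.20318508, 0.53713183, 0.19727554]), 'tcp_rot': array([ 0.58214361,  0.40124788, -0.40250487, -0.58146263]), 'force': array([0.19017523, 1.00563702, 0.42703148]), 'wrist_torque': array([-0.00508967,  0.0259334 , -0.04940491]), 'width': 0.08516510974418585}
scene campos [-0.19962895 -0.75994217  1.02137442] K 519.4410298808741 312.6651485221179 199.28515985033798
key_grip [([0.515, -0.285, 0.087], 0.61)]
key_tip []
key_stand [([0.52, -0.286, 0.0], 0.63)]
rail []
socket [([0.486, -0.026, 0.064], 0.58)]
lock_screw it knows: beaker_mid, dish_mid, key_grip, key_stand, key_tip, rail, socket, tweezers_mid
beaker_mid [([0.534, 0.296, 0.034], 0.66)]
dish_mid [([0.39, 0.3, 0.006], 0.76)]
tweezers_mid [([0.38, -0.291, 0.009], 0.79)]
top campos [0.33262999 0.00652962 1.02230033] K 418.7319667034466 323.60468888366546 200.7768532146801
key_grip [([0.514, -0.287, 0.085], 0.52)]
key_tip []
key_stand [([0.516, -0.286, 0.0], 0.83)]
rail [([0.49, -0.028, -0.002], 0.98)]
socket [([0.493, -0.028, 0.066], 0.53)]
lock_screw it knows: beaker_mid, dish_mid, key_grip, key_stand, key_tip, rail, socket, tweezers_mid
beaker_mid [([0.531, 0.303, 0.037], 0.86)]
dish_mid [([0.392, 0.3, 0.007], 0.67), ([0.531, 0.299, 0.038], 0.59)]
tweezers_mid [([0.385, -0.287, 0.009], 0.59)]
```

```bash
python3 - <<'E'
from h import *
tiles=[]
for n in("scene","top"):
    p=env.capture(n); w=cloud(p)
    np.savez(f"{n}.npz",img=p["img"],w=w)
    for X,h in(((0.516,-0.286,0.1),30),((0.49,-0.027,0.064),22)):
        u,v=np.round(proj(p,X)).astype(int)
        print(n,X,u,v,h)
        c=p["img"][v-h:v+h,u-h:u+h]; tiles.append(cv2.resize(c,(300,300),interpolation=cv2.INTER_CUBIC))
    # grip top: z 0.1-0.115
    for nm,lo,hi,c0 in(("griptop",.1,.118,(.516,-.286)),("standtop",.05,.062,(.516,-.286)),("boss rim",.0655,.075,(.49,-.027)),("saddle",.035,.045,(.49,-.027)),("rail",.01,.034,(.49,-.027))):
        m=(w[...,2]>lo)&(w[...,2]<hi)&(np.abs(w[...,0]-c0[0])<.11)&(np.abs(w[...,1]-c0[1])<.11)
        q=w[m]
        if len(q)>4: print(nm,len(q),"zmed",np.round(np.median(q[:,2]),4),"rect",cv2.minAreaRect((q[:,:2]*1000).astype(np.float32)))
cv2.imwrite("pics/m.png",np.vstack([np.hstack(tiles[:2]),np.hstack(tiles[2:])]))
E
```

```text
scene (0.516, -0.286, 0.1) 407 241 30
scene (0.49, -0.027, 0.064) 325 200 22
griptop 140 zmed 0.1062 rect ((562.2034912109375, -331.09893798828125), (34.7277946472168, 162.13128662109375), 48.22018814086914)
standtop 284 zmed 0.0571 rect ((549.7415771484375, -324.8524169921875), (50.82094192504883, 165.91806030273438), 48.991634368896484)
boss rim 81 zmed 0.0672 rect ((538.3463745117188, 12.773796081542969), (181.51766967773438, 46.791175842285156), 40.70800018310547)
saddle 292 zmed 0.0402 rect ((528.1986083984375, -19.132537841796875), (177.0890655517578, 92.35110473632812), 16.628387451171875)
rail 593 zmed 0.0243 rect ((499.0989990234375, -10.12127685546875), (232.9400177001953, 115.87905883789062), 58.1236686706543)
top (0.516, -0.286, 0.1) 449 175 30
top (0.49, -0.027, 0.064) 334 188 22
griptop 174 zmed 0.1065 rect ((565.7909545898438, -328.92938232421875), (32.73940658569336, 165.61285400390625), 49.29353332519531)
standtop 288 zmed 0.0575 rect ((555.0519409179688, -318.6639404296875), (60.45238494873047, 164.37139892578125), 49.57619094848633)
boss rim 120 zmed 0.0671 rect ((538.1844482421875, 14.230537414550781), (172.88116455078125, 46.681209564208984), 42.86841583251953)
saddle 603 zmed 0.0402 rect ((526.6136474609375, -26.504619598388672), (153.10816955566406, 80.43492889404297), 4.2467756271362305)
rail 794 zmed 0.0248 rect ((502.08807373046875, -5.695396423339844), (231.66567993164062, 109.51105499267578), 59.755332946777344)
```

View pics/top0.png

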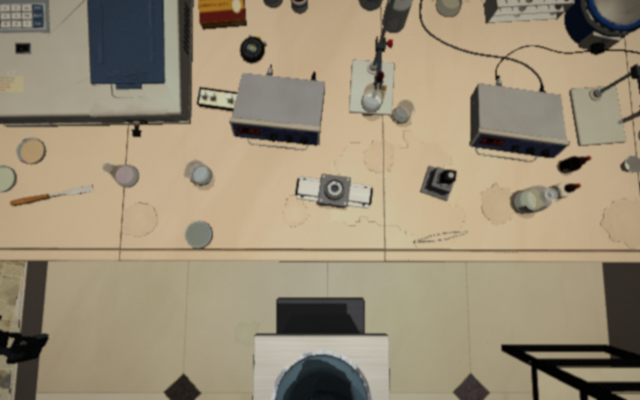

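View pics/m.png

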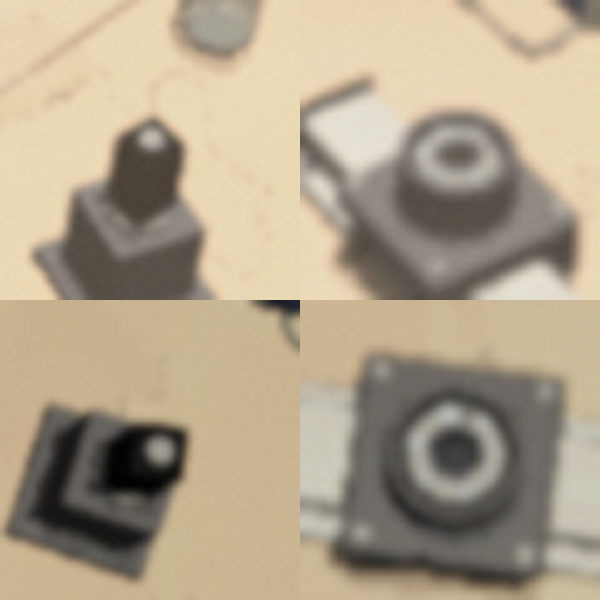

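```bash
cat >> h.py <<'E'
def ray(p,uv,z):
    R,t,K=cam(p); C=-R.T@t; d=R.T@np.linalg.inv(K)@np.array([uv[0],uv[1],1.]); return C+d*(z-C[2])/d[2]
def square(q,s):
    # fit square of side s (m) to points (median-offset extent) over yaw
    best=None
    for a in np.radians(np.arange(0,90,1)):
        r=np.array([[np.cos(a),np.sin(a)],[-np.sin(a),np.cos(a)]]); l=q@r.T
        lo,hi=np.percentile(l,2,0),np.percentile(l,98,0); e=np.ptp(np.c_[lo,hi],axis=1).sum()
        if best is None or e<best[0]: best=(e,np.degrees(a),(lo+hi)/2@r,hi-lo)
    return best[1:]
E
python3 - <<'E'
from h import *
for n in("scene","top"):
    p=env.capture(n); w=cloud(p); g=cv2.cvtColor(p["img"],cv2.COLOR_BGR2GRAY)
    def sel(c,r,lo,hi): return (np.hypot(w[...,0]-c[0],w[...,1]-c[1])<r)&(w[...,2]>lo)&(w[...,2]<hi)
    K=(.516,-.286); S=(.49,-.027)
    for nm,c,r,lo,hi in(("grip",K,.03,.1035,.114),("block",K,.045,.054,.0605),("foot",K,.06,.005,.012),("saddle",S,.055,.037,.043),("rim",S,.03,.0655,.070)):
        q=w[sel(c,r,lo,hi)]
        print(n,nm,len(q),"z",np.round(np.median(q[:,2]),4),square(q[:,:2].astype(float),0), cv2.minEnclosingCircle((q[:,:2]*1000).astype(np.float32)) if nm=="rim" else "")
    # silver dot on grip top and bright screw ring
    for nm,X,h,zz in(("dot",(.516,-.286,.108),9,.108),("ring",(.49,-.027,.064),11,.064)):
        u,v=np.round(proj(p,X)).astype(int); c=g[v-h:v+h+1,u-h:u+h+1]
        m=(c>(110 if nm=="dot" else 120)).astype(np.uint8)
        k,lab,st,ce=cv2.connectedComponentsWithStats(m)
        for i in range(1,k):
            if st[i,4]>3:
                cc=max(cv2.findContours((lab==i).astype(np.uint8),0,1)[0],key=cv2.contourArea); f=np.zeros_like(m); cv2.drawContours(f,[cc],-1,1,-1)
                yy,xx=np.nonzero(f); uv=(xx.mean()+u-h,yy.mean()+v-h); print(n,nm,st[i,4],np.round(uv,1),np.round(ray(p,uv,zz),4))
    for th in("key_grip","key_stand","socket"): 
        for d in env.outline_of(p,th)[:1]: print(th,d["confidence"],d["region"].sum())
    if n=="top":
        u,v=np.round(proj(p,(.49,-.027,.064))).astype(int); print(g[v-9:v+10,u-9:u+10])
        u,v=np.round(proj(p,(.516,-.286,.108))).astype(int); print(u,v);print(g[v-10:v+11,u-10:u+11])
E
```

```text
scene grip 99 z 0.1074 (np.float64(88.0), array([ 0.51246589, -0.28695462]), array([0.02536668, 0.02408955])) 
scene block 157 z 0.0577 (np.float64(69.0), array([ 0.51339159, -0.28677907]), array([0.04892972, 0.04777807])) 
scene foot 234 z 0.0081 (np.float64(70.0), array([ 0.51222192, -0.28760032]), array([0.06856368, 0.06942371])) 
scene saddle 223 z 0.0399 (np.float64(79.0), array([ 0.48817975, -0.03260522]), array([0.06920109, 0.06885982])) 
scene rim 62 z 0.0673 (np.float64(48.00000000000001), array([ 0.48963404, -0.0292274 ]), array([0.0469781 , 0.04014438])) ((489.66632080078125, -31.097702026367188), 25.414955139160156)
scene dot 250 [407.5 235.7] [ 0.5232 -0.281   0.108 ]
scene ring 376 [325.  197.6] [ 0.4966 -0.0195  0.064 ]
key_grip 0.59 264
key_stand 0.69 732
top grip 128 z 0.1073 (np.float64(81.0), array([ 0.51523624, -0.2852972 ]), array([0.02450995, 0.02406521])) 
top block 184 z 0.0579 (np.float64(69.0), array([ 0.5150633 , -0.28507128]), array([0.04673392, 0.04663579])) 
top foot 255 z 0.0077 (np.float64(71.0), array([ 0.51534479, -0.28465722]), array([0.06792954, 0.
[... 3215 characters left out ...]
2   4   6  17  22  26  48  76  98 104  89  60  38  82 146 177
  183 183 183]
 [ 20   5   2   1   9  15  20  23  28  39  51  56  49  31  32  88 154 179
  184 183 184]
 [ 16   3   2   2   8  11  15  19  16  21  24  27  23  19  37  95 157 181
  184 183 183]
 [ 16   4   4   4   6   7   7  11  10  13  12  14  16  28  58 111 160 181
  183 183 183]
 [ 16   4   0   5   2   2   3   2   3   5   7  13  30  62 102 144 172 183
  184 184 184]
 [ 20  14  13  14  13  12  10   7   3   4  13  29  60 103 146 171 181 184
  184 183 185]
 [ 44  44  49  51  51  49  40  33  21  26  37  57  88 134 166 181 184 185
  185 184 183]
 [ 67  71  82  91  92  87  74  63  50  51  69  83 111 148 175 183 184 184
  184 185 184]]
```

apply_moves --increments '[[[0,0,0],[0.246,-0.438,0.01],1],[[0,0,0],[0.246,-0.438,0.01],1],[[0,0,0],[0.246,-0.438,0.01],1],[[0,0,0],[0.246,-0.438,0.01],1],[[0,0,0],[0.246,-0.438,0.01],1],[[0,0,0],[0.246,-0.438,0.01],1],[[0,0,0],[0.246,-0.438,0.01],1],[[0,0,0],[0.246,-0.438,0.01],1],[[0,0,0.257],[0.246,-0.438,0.01],1],[[0,0,0.257],[0.246,-0.438,0.01],1],[[0,0,0.257],[0.31,-0.824,0],1],[[0,0,0.257],[0.31,-0.824,0],1],[[0,0,0.257],[0.31,-0.824,0],1],[[0,0,0.257],[0.31,-0.824,0],1],[[0,0,0.257],[0.31,-0.824,0],1],[[0,0,0.257],[0.31,-0.824,0],1],[[0,0,0.257],[0.31,-0.824,0],1],[[0,0,0.257],[0.31,-0.824,0],1],[[0,0,0.257],[0.31,-0.824,0],1],[[0,0,0.257],[0.31,-0.824,0],1]]'

```text
time_s: 3.4
position: [0.5133, -0.2873, 0.1976]
tcp_rot: [-0.526, -0.473, 0.472, 0.526]
force: [-0.0, 1.1, 0.0]
width: 0.0854
```

```bash
python3 - <<'E'
from h import *
o=env.observe(); print(o); 
p=env.capture("scene"); u,v=np.round(proj(p,(.514,-.286,.12))).astype(int)
a=cv2.resize(p["img"][v-50:v+40,u-50:u+50],(600,540),interpolation=cv2.INTER_CUBIC)
cv2.imwrite("pics/hov.png",a); print(u,v)
E
```

```text
{'time_s': 3.4, 'qpos': array([-6.18322272e-01,  4.06151485e-01,  1.22324040e-01,  1.28791599e+00,
        4.47918036e-04, -5.11182498e-01]), 'joint_vel': array([ 0.04249016, -0.03503312, -0.03656753,  0.00658606,  0.00837171,
        0.00225391]), 'tau': array([-1.55336849e+00, -4.67208481e+01,  2.75681448e+01, -2.84282304e-01,
       -1.18943886e-01, -3.45697347e-02]), 'position': array([ 0.5133172 , -0.2872914 ,  0.19759031]), 'tcp_rot': array([-0.52569346, -0.47259172,  0.47242925,  0.52641624]), 'force': array([-8.52649588e-04,  1.13867101e+00,  1.96386026e-02]), 'wrist_torque': array([ 0.05824104,  0.03191648, -0.0021598 ]), 'width': 0.08535011193213968}
407 235
```

View pics/hov.png

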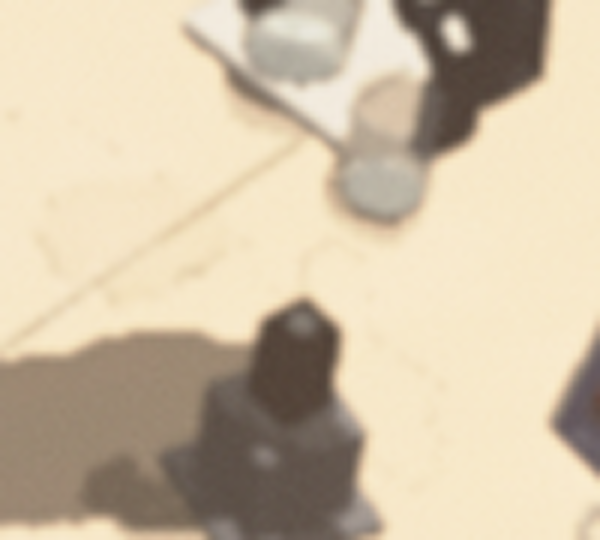

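```bash
python3 - <<'E'
from h import *
for n in("scene","top"):
    p=env.capture(n); w=cloud(p); print(n,proj(p,(.514,-.286,.2)))
    m=(w[...,2]>.18)&(w[...,2]<.26)&(np.hypot(w[...,0]-.514,w[...,1]+.286)<.09); q=w[m]
    print(len(q)); 
    for s in(1,-1):
        a=q[s*(q[:,1]+.286)>0]; print(s,len(a),np.round(a.min(0),3) if len(a) else"",np.round(a.max(0),3) if len(a) else "",np.round(np.median(a,0),3) if len(a) else "")
    q2=w[(np.hypot(w[...,0]-.514,w[...,1]+.286)<.03)&(w[...,2]>.1035)&(w[...,2]<.114)]; print(square(q2[:,:2].astype(float),0) if len(q2)>10 else len(q2))
    cv2.imwrite(f"pics/{n}_h.png",p["img"])
E
```

```text
scene [411.7035033  211.18431242]
80
1 44 [ 0.503 -0.246  0.244] [ 0.527 -0.23   0.259] [ 0.513 -0.243  0.253]
-1 36 [ 0.495 -0.342  0.245] [ 0.512 -0.328  0.26 ] [ 0.5   -0.335  0.255]
(np.float64(81.0), array([ 0.51294862, -0.28785003]), array([0.02467996, 0.0236158 ]))
top [464.63683565 166.30363808]
22
1 13 [ 0.507 -0.241  0.249] [ 0.515 -0.229  0.259] [ 0.51  -0.235  0.255]
-1 9 [ 0.498 -0.333  0.249] [ 0.5   -0.326  0.26 ] [ 0.498 -0.327  0.251]
(np.float64(81.0), array([ 0.51525054, -0.28551872]), array([0.0242482, 0.0240297]))
```

View pics/scene_h.png

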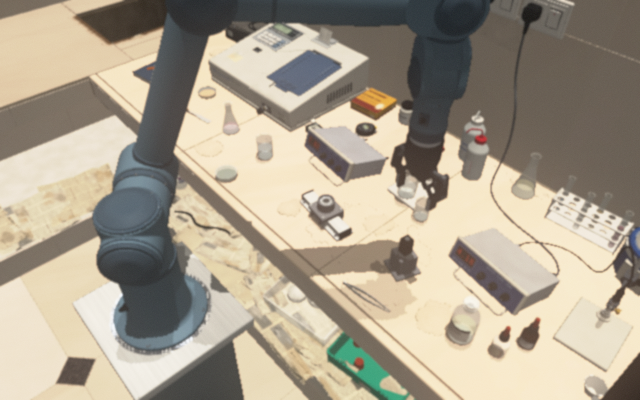

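apply_moves --increments '[[[0,0,-0.05],[0.0,0.0,-0.03],1],[[0,0,-0.05],[0.0,0.0,-0.06],1],[[0,0,-0.05],[0.0,0.0,-0.06],1],[[0,0,-0.05],[0.0,0.0,-0.06],1]]'

```text
time_s: 3.95
position: [0.5132, -0.2846, 0.1387]
tcp_rot: [-0.536, -0.46, 0.46, 0.537]
force: [1.3, -1.1, 0.2]
width: 0.0854
```

```bash
python3 - <<'E'
from h import *
print(env.observe()["position"])
p=env.capture("scene"); w=cloud(p); print(proj(p,(.514,-.286,.138)),[np.round(proj(p,(.514+s*.006,-.286+s*.045,z))) for s in(1,-1) for z in (.138,.151,.19)])
for s in(1,-1):
    m=(s*(w[...,1]+.286)>.02)&(w[...,2]>.12)&(w[...,2]<.25)&(np.hypot(w[...,0]-.514,w[...,1]+.286)<.09); q=w[m]
    print(s,len(q),np.round(q[np.argsort(q[:,2])[:6]],3).tolist())
cv2.imwrite("pics/h2.png",cv2.resize(p["img"][150:270,340:500],(800,600),interpolation=cv2.INTER_CUBIC))
E
```

```text
[ 0.51315411 -0.28456179  0.13873068]
[408.17782553 230.10059768] [array([395., 218.]), array([396., 215.]), array([398., 203.]), array([421., 242.]), array([422., 238.]), array([425., 226.])]
1 236 [[0.516, -0.242, 0.186], [0.522, -0.243, 0.186], [0.51, -0.241, 0.189], [0.514, -0.24, 0.189], [0.522, -0.243, 0.189], [0.518, -0.243, 0.189]]
-1 276 [[0.498, -0.332, 0.187], [0.496, -0.324, 0.188], [0.494, -0.332, 0.189], [0.497, -0.332, 0.19], [0.495, -0.33, 0.19], [0.493, -0.329, 0.191]]
```

View pics/h2.png

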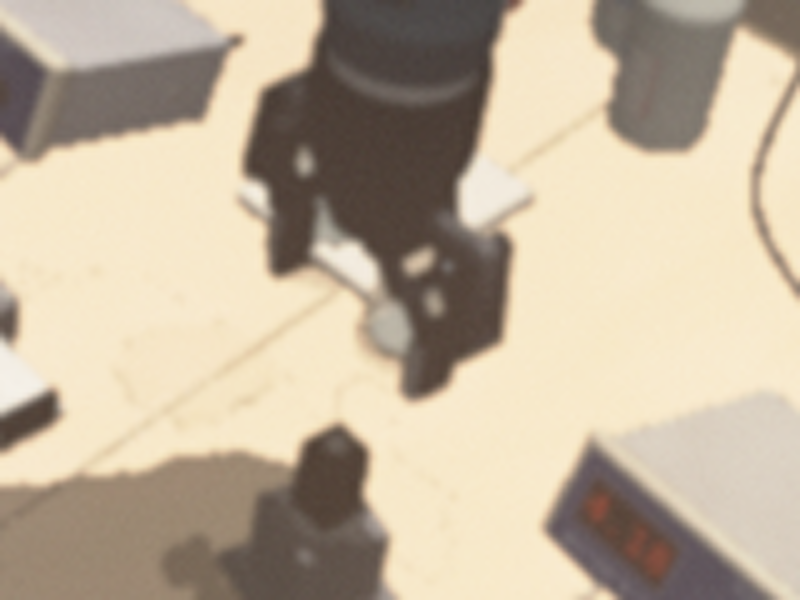

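apply_moves --increments '[[[0,0,0],[0.0,0.0,0],-0.1],[[0,0,0],[0.0,0.0,0],-0.1],[[0,0,0],[0.0,0.0,0],-0.1],[[0,0,0],[0.0,0.0,0],-0.1],[[0,0,0],[0.0,0.0,0],-0.1],[[0,0,0],[0.0,0.0,0],-0.1]]'

```text
time_s: 4.6
position: [0.5135, -0.2863, 0.1382]
tcp_rot: [-0.537, -0.46, 0.46, 0.537]
force: [0.4, -1.8, -0.6]
width: 0.0385
```

```bash
cat > tips.py <<'E'
from h import *
o=env.observe(); c=o["position"]; print(np.round(c,4),o["width"],o["force"])
p=env.capture("scene"); w=cloud(p); 
d=np.array([np.cos(np.radians(81)),np.sin(np.radians(81))])
l=(w[...,:2]-c[:2])@d
for s in(1,-1):
    m=(s*l>.008)&(w[...,2]>.115)&(w[...,2]<.25)&(np.hypot(w[...,0]-c[0],w[...,1]-c[1])<.07); q=w[m]
    print(s,len(q),np.round(q[np.argsort(q[:,2])[:5]],3).tolist())
E
python3 tips.py
```

```text
[ 0.5135 -0.2863  0.1382] 0.038515347447724405 [ 0.43824529 -1.81041198 -0.55491868]
1 303 [[0.516, -0.266, 0.171], [0.522, -0.267, 0.171], [0.509, -0.266, 0.173], [0.512, -0.266, 0.174], [0.517, -0.268, 0.175]]
-1 325 [[0.499, -0.31, 0.174], [0.505, -0.311, 0.175], [0.5, -0.312, 0.175], [0.499, -0.307, 0.176], [0.5, -0.311, 0.178]]
```

apply_moves --increments '[[[0,0,0],[0.0005,0.0,0],0.4],[[0,0,0],[0.0005,0.0,-0.02],0.4],[[0,0,0],[0.0005,0.0,-0.04],0.4],[[0,0,0],[0.0005,0.0,-0.06],0.4],[[0,0,0],[0.0005,0.0,-0.07],0.4],[[0,0,0],[0.0005,0.0,-0.07],0.4]]'

```text
time_s: 5.25
position: [0.5128, -0.2853, 0.0666]
tcp_rot: [-0.536, -0.46, 0.46, 0.538]
force: [0.7, -0.2, -0.8]
width: 0.0598
```

```bash
sed -i 's/>.115)/>.07)/' tips.py; cat >> tips.py <<'E'
cv2.imwrite("pics/h3.png",cv2.resize(p["img"][180:270,350:470],(800,600),interpolation=cv2.INTER_CUBIC))
E
python3 tips.py
```

```text
[ 0.5128 -0.2853  0.0666] 0.05982825360022718 [ 0.68518102 -0.23041426 -0.77899524]
1 445 [[0.503, -0.274, 0.073], [0.504, -0.273, 0.074], [0.503, -0.275, 0.088], [0.503, -0.275, 0.092], [0.505, -0.273, 0.092]]
-1 957 [[0.521, -0.3, 0.07], [0.509, -0.298, 0.07], [0.524, -0.298, 0.071], [0.503, -0.297, 0.071], [0.519, -0.299, 0.071]]
```

View pics/h3.png

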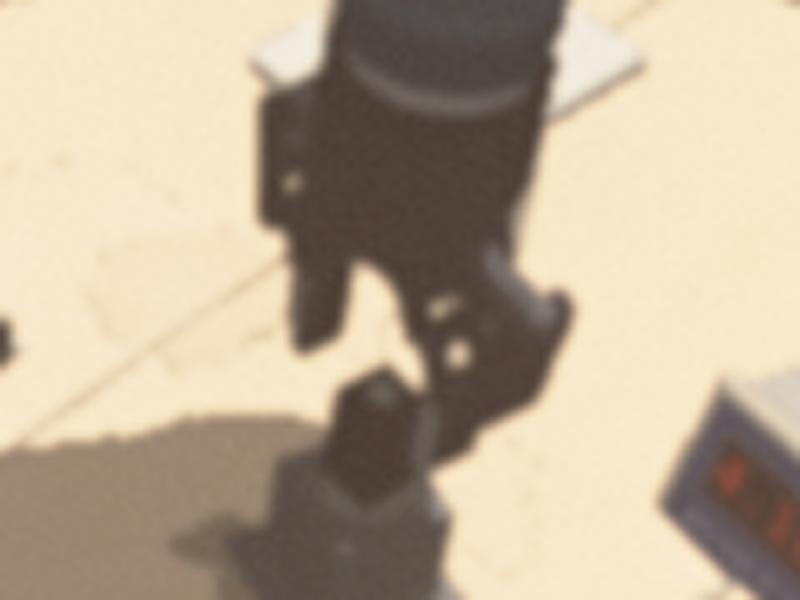

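apply_moves --increments '[[[0,0,0],[0.0005,0.0,-0.008],0.4],[[0,0,0],[0.0005,0.0,-0.016],0.4],[[0,0,0],[0.0005,0.0,-0.022],0.4],[[0,0,0],[0.0005,0.0,-0.024],0.4]]'

```text
time_s: 5.7
position: [0.514, -0.2858, 0.0433]
tcp_rot: [-0.537, -0.46, 0.46, 0.538]
force: [-1.0, 0.1, 0.2]
width: 0.0599
```

```bash
sed -i 's/h3.png/h4.png/' tips.py; python3 tips.py
```

```text
[ 0.514  -0.2858  0.0433] 0.059850581185550505 [-0.99121776  0.06227252  0.15220765]
1 455 [[0.504, -0.273, 0.071], [0.501, -0.275, 0.079], [0.525, -0.256, 0.082], [0.503, -0.276, 0.082], [0.505, -0.274, 0.083]]
-1 1158 [[0.499, -0.297, 0.07], [0.508, -0.296, 0.07], [0.515, -0.299, 0.071], [0.513, -0.298, 0.071], [0.51, -0.3, 0.071]]
```

View pics/h4.png

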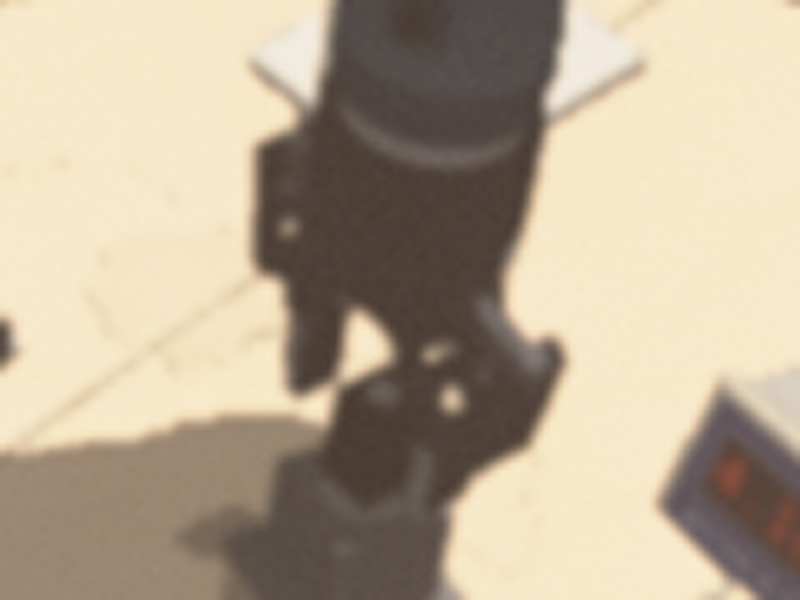

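apply_moves --increments '[[[0,0,0],[0.0,0.0,0],-1],[[0,0,0],[0.0,0.0,0],-1],[[0,0,0],[0.0,0.0,0],-1],[[0,0,0],[0.0,0.0,0],-1],[[0,0,0],[0.0,0.0,0],-1],[[0,0,0],[0.0,0.0,0],-1]]' --squeeze 40

```text
time_s: 6.35
position: [0.5149, -0.2864, 0.0447]
tcp_rot: [0.537, 0.46, -0.46, -0.537]
force: [0.9, 0.7, 3.2]
width: 0.0257
```

apply_moves --increments '[[[0,0,0],[0,0,0.02],-1],[[0,0,0],[0,0,0.04],-1],[[0,0,0],[0,0,0.065],-1],[[0,0,0],[0,0,0.09],-1],[[0,0,0],[0,0,0.09],-1],[[0,0,0],[0,0.04,0.09],-1],[[0,0,0],[-0.01,0.085,0.09],-1],[[0,0,0],[-0.014,0.13,0.09],-1],[[0,0,0],[-0.018,0.175,0.09],-1],[[0,0,0],[-0.022,0.22,0.09],-1],[[0,0,0],[-0.0233,0.256,0.09],-1],[[0,0,0],[-0.0233,0.256,0.09],-1],[[0,0,0],[-0.0233,0.256,0.09],-1],[[0,0,0],[-0.0233,0.256,0.09],-1]]'

```text
time_s: 7.75
position: [0.491, -0.031, 0.1335]
tcp_rot: [-0.537, -0.459, 0.46, 0.538]
force: [-0.4, -0.3, -2.0]
width: 0.0252
```

```bash
python3 - <<'E'
from h import *
o=env.observe(); print(np.round(o["position"],4),o["force"],o["wrist_torque"],o["qpos"],o["width"])
p=env.capture("scene"); w=cloud(p)
for th in("key_grip","key_tip"): print(th,[(np.round(d["at"],4),d["confidence"]) for d in env.spot_point(p,th)[:2]])
u,v=np.round(proj(p,(.49,-.03,.1))).astype(int); print(u,v)
cv2.imwrite("pics/s1.png",cv2.resize(p["img"][v-45:v+30,u-50:u+50],(800,600),interpolation=cv2.INTER_CUBIC))
# axis of steel bar: points between saddle and grip
for z in(.11,.12,.13,.14,.15,.16,.17):
    m=(abs(w[...,2]-z)<.004)&(np.hypot(w[...,0]-.49,w[...,1]+.03)<.035); q=w[m]
    print(z,len(q),np.round(np.median(q,0),4) if len(q) else "")
t=env.capture("top"); g=cv2.cvtColor(t["img"],cv2.COLOR_BGR2GRAY)
E
```

```text
[ 0.491  -0.031   0.1335] [-0.39652513 -0.27350064 -2.00060699] [ 0.00900938  0.01406953 -0.02422762] [-1.91684198e-01  2.42033176e-01 -2.78532712e-01  1.05114797e+00
 -4.32436962e-04 -3.60100258e-02] 0.025246344404533057
key_grip [(array([ 0.4921, -0.0301,  0.1758]), 0.5)]
key_tip [(array([ 0.4885, -0.027 ,  0.0952]), 0.73), (array([ 0.4918, -0.0272,  0.0623]), 0.21)]
326 191
0.11 17 [ 0.4836 -0.0368  0.1085]
0.12 20 [ 0.4846 -0.0367  0.1198]
0.13 19 [ 0.4839 -0.0367  0.131 ]
0.14 10 [ 0.483  -0.0376  0.1389]
0.15 35 [ 0.4799 -0.0404  0.15  ]
0.16 24 [ 0.4794 -0.041   0.1584]
0.17 24 [ 0.4787 -0.0374  0.1698]
```

View pics/s1.png

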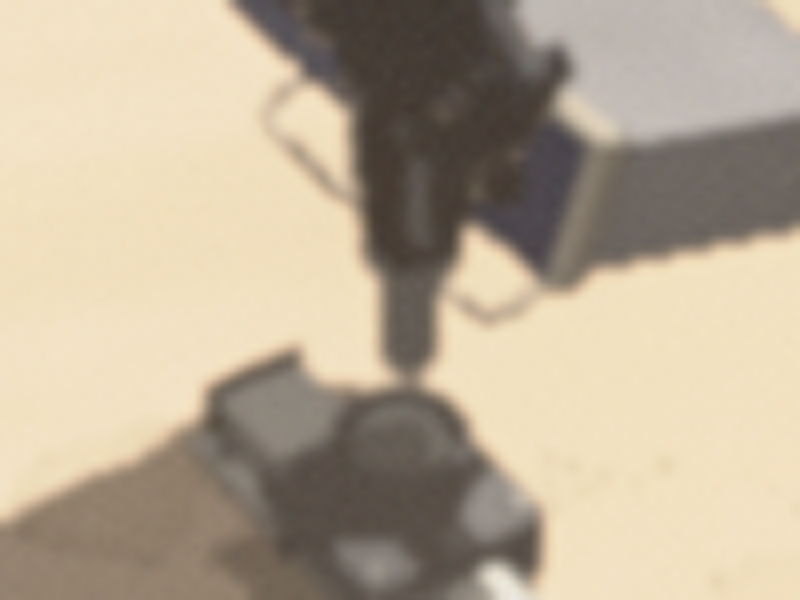

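apply_moves --increments '[[[0,0,0],[-0.0007,0.0007,-0.012],-1],[[0,0,0],[-0.0007,0.0007,-0.024],-1],[[0,0,0],[-0.0007,0.0007,-0.03],-1],[[0,0,0],[-0.0007,0.0007,-0.032],-1],[[0,0,0],[-0.0007,0.0007,-0.034],-1],[[0,0,0],[-0.0007,0.0007,-0.035],-1],[[0,0,0],[-0.0007,0.0007,-0.036],-1],[[0,0,0],[-0.0007,0.0007,-0.036],-1]]'

```text
time_s: 8.75
position: [0.4907, -0.0295, 0.0984]
tcp_rot: [0.537, 0.46, -0.46, -0.537]
force: [-0.9, 0.1, -0.8]
width: 0.0258
```

apply_moves --increments '[[[0,0,0],[0,0,-0.001],-1],[[0,0,0],[0,0,-0.002],-1],[[0,0,0],[0,0,-0.003],-1],[[0,0,0],[0,0,-0.004],-1],[[0,0,0],[0,0,-0.004],-1]]'

```text
time_s: 9.25
position: [0.4907, -0.0292, 0.0942]
tcp_rot: [-0.537, -0.46, 0.46, 0.537]
force: [0.4, 1.2, -1.3]
width: 0.0255
```

apply_moves --increments '[[[0,0,0],[0,0,-0.001],-1],[[0,0,0],[0,0,-0.002],-1],[[0,0,0],[0,0,-0.003],-1],[[0,0,0],[0,0,-0.003],-1]]'

```text
time_s: 9.65
position: [0.4907, -0.0292, 0.0911]
tcp_rot: [-0.537, -0.46, 0.46, 0.537]
force: [0.2, 1.9, -1.1]
width: 0.0256
```

apply_moves --increments '[[[0,0,0],[0,0,-0.0015],-1],[[0,0,0],[0,0,-0.003],-1],[[0,0,0],[0,0,-0.0045],-1],[[0,0,0],[0,0,-0.006],-1],[[0,0,0],[0,0,-0.007],-1],[[0,0,0],[0,0,-0.007],-1]]'

```text
time_s: 10.25
position: [0.4907, -0.0292, 0.0841]
tcp_rot: [-0.537, -0.46, 0.46, 0.537]
force: [1.3, 4.4, -0.9]
width: 0.0257
```

```bash
python3 - <<'E'
from h import *
o=env.observe(); print(np.round(o["position"],4),o["force"],o["wrist_torque"],o["width"])
p=env.capture("scene")
for th in("key_grip","key_tip"): print(th,[(np.round(d["at"],4),d["confidence"]) for d in env.spot_point(p,th)[:2]])
u,v=326,191
cv2.imwrite("pics/s2.png",cv2.resize(p["img"][v-45:v+30,u-50:u+50],(800,600),interpolation=cv2.INTER_CUBIC))
E
```

```text
[ 0.4907 -0.0292  0.0841] [ 1.33988066  4.37499098 -0.86980069] [ 0.89603886 -0.39226242  0.01125885] 0.025658038311729466
key_grip [(array([ 0.4898, -0.0328,  0.1296]), 0.6)]
key_tip [(array([ 0.489 , -0.0243,  0.0488]), 0.52)]
```

View pics/s2.png

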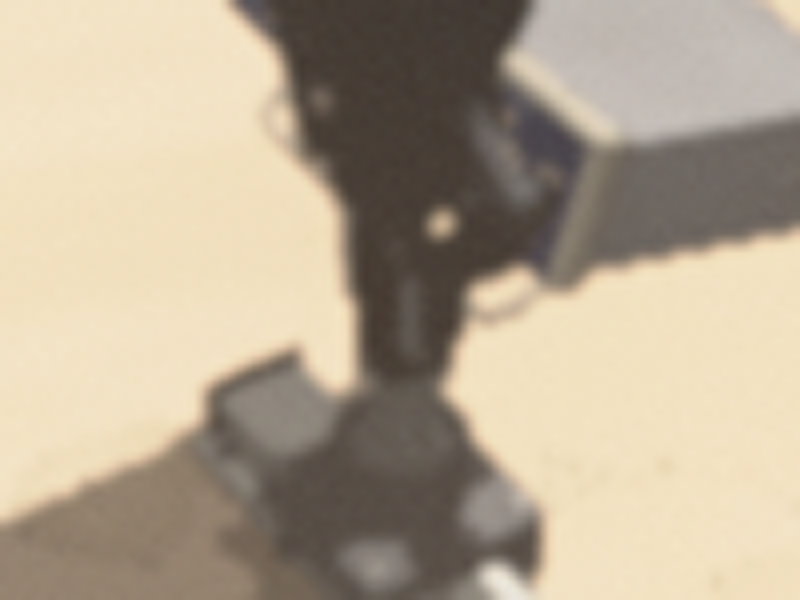

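apply_moves --increments '[[[0,0,0],[0.0003,0.001,-0.001],-1],[[0,0,0],[0.0003,0.001,-0.002],-1],[[0,0,0],[0.0003,0.001,-0.003],-1],[[0,0,0],[0.0003,0.001,-0.004],-1],[[0,0,0],[0.0003,0.001,-0.004],-1]]'

```text
time_s: 10.9
position: [0.4908, -0.029, 0.0806]
tcp_rot: [0.538, 0.46, -0.46, -0.537]
force: [-0.6, 0.3, 3.2]
width: 0.0255
```

apply_moves --increments '[[[0,0,-0.1],[0,0,0],-1],[[0,0,-0.2],[0,0,0],-1],[[0,0,-0.3],[0,0,0],-1],[[0,0,-0.4],[0,0,0],-1],[[0,0,-0.5],[0,0,0],-1]]' --squeeze 60

```text
time_s: 11.4
position: [0.491, -0.0287, 0.0807]
tcp_rot: [0.635, 0.312, -0.311, -0.635]
force: [-0.7, 2.0, 3.3]
width: 0.0251
```

```bash
cat > st.py <<'E'
from h import *
o=env.observe(); q=o["tcp_rot"]
from scipy.spatial.transform import Rotation as R
x=R.from_quat(q).as_matrix()[:,0]
print("yaw",np.degrees(np.arctan2(x[1],x[0])),"t",o["time_s"],"pos",np.round(o["position"],4),"F",np.round(o["force"],1),"M",np.round(o["wrist_torque"],3),"w",o["width"],"q6",o["qpos"][5])
E
python3 st.py
```

```text
yaw 52.263428264279206 t 11.4 pos [ 0.491  -0.0287  0.0807] F [-0.7  2.   3.3] M [0.339 0.039 0.142] w 0.02508343823315953 q6 0.4713835664705935
```

apply_moves --increments '[[[0,0,-0.1],[0,0,0],-1],[[0,0,-0.2],[0,0,0],-1],[[0,0,-0.3],[0,0,0],-1],[[0,0,-0.4],[0,0,0],-1],[[0,0,-0.5],[0,0,0],-1],[[0,0,-0.6],[0,0,0],-1],[[0,0,-0.7],[0,0,0],-1],[[0,0,-0.8],[0,0,0],-1],[[0,0,-0.9],[0,0,0],-1],[[0,0,-1.0],[0,0,0],-1],[[0,0,-1.1],[0,0,0],-1],[[0,0,-1.1],[0,0,0],-1]]'

```text
time_s: 12.6
position: [0.4915, -0.0284, 0.0807]
tcp_rot: [-0.704, 0.064, -0.065, 0.704]
force: [0.9, 2.3, 3.6]
width: 0.0255
```

```bash
python3 st.py
```

```text
yaw -10.524196588437793 t 12.6 pos [ 0.4915 -0.0284  0.0807] F [0.9 2.3 3.6] M [ 0.496 -0.243  0.005] w 0.025487881624578417 q6 1.567477669874368
```

apply_moves --increments '[[[0,0,0],[0,0,0],0.4],[[0,0,0],[0,0,0],0.4],[[0,0,0],[0,0,0],0.4],[[0,0,0],[0,0,0],0.4],[[0,0,0.14],[0,0,0],0.4],[[0,0,0.28],[0,0,0],0.4],[[0,0,0.42],[0,0,0],0.4],[[0,0,0.56],[0,0,0],0.4],[[0,0,0.7],[0,0,0],0.4],[[0,0,0.84],[0,0,0],0.4],[[0,0,0.98],[0,0,0],0.4],[[0,0,1.12],[0,0,0],0.4],[[0,0,1.26],[0,0,0],0.4],[[0,0,1.4],[0,0,0],0.4],[[0,0,1.54],[0,0,0],0.4],[[0,0,1.57],[0,0,0],0.4],[[0,0,1.57],[0,0,0],0.4]]'

```text
time_s: 14.3
position: [0.4907, -0.0286, 0.0801]
tcp_rot: [-0.544, -0.452, 0.452, 0.544]
force: [0.3, 0.3, 0.2]
width: 0.0598
```

```bash
python3 st.py; python3 - <<'E'
from h import *
p=env.capture("scene"); w=cloud(p)
for th in("key_grip","key_tip"): print(th,[(np.round(d["at"],4),d["confidence"]) for d in env.spot_point(p,th)[:2]])
u,v=326,191
cv2.imwrite("pics/s3.png",cv2.resize(p["img"][v-45:v+30,u-50:u+50],(800,600),interpolation=cv2.INTER_CUBIC))
E
```

```text
yaw 79.4138857073662 t 14.3 pos [ 0.4907 -0.0286  0.0801] F [0.3 0.3 0.2] M [-0.004 -0.031  0.035] w 0.059819245041416676 q6 -0.0024606905717111547
key_grip [(array([ 0.4898, -0.0265,  0.1228]), 0.74)]
key_tip [(array([ 0.4879, -0.0243,  0.049 ]), 0.67)]
```

View pics/s3.png

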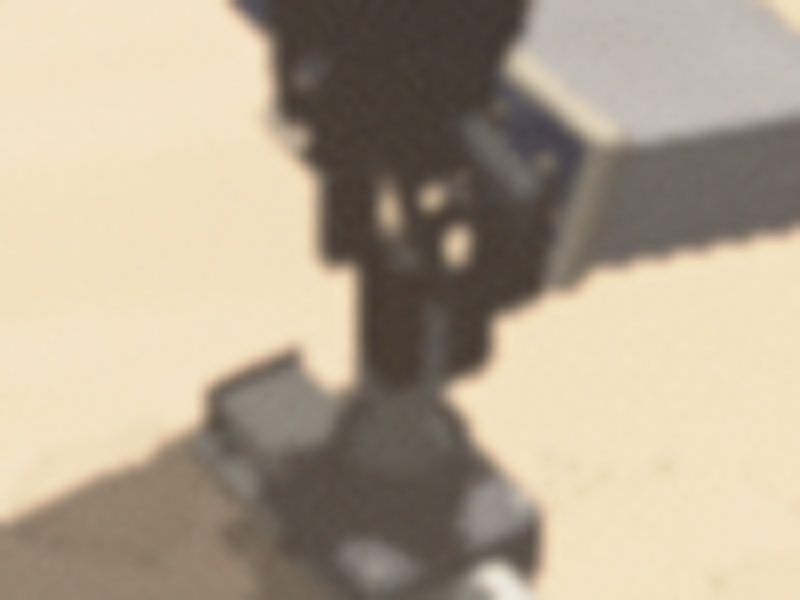

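apply_moves --increments '[[[0,0,0],[0,0,0],-1],[[0,0,0],[0,0,0],-1],[[0,0,0],[0,0,0],-1],[[0,0,0],[0,0,0],-1],[[0,0,0],[0,0,0],-1],[[0,0,-0.1],[0,0,0],-1],[[0,0,-0.2],[0,0,0],-1],[[0,0,-0.3],[0,0,0],-1],[[0,0,-0.4],[0,0,0],-1],[[0,0,-0.5],[0,0,0],-1]]'

```text
time_s: 15.45
position: [0.491, -0.0284, 0.0804]
tcp_rot: [-0.639, -0.302, 0.302, 0.639]
force: [-0.9, 0.3, 2.3]
width: 0.0256
```

```bash
python3 st.py
```

```text
yaw 50.55517602784542 t 15.45 pos [ 0.491  -0.0284  0.0804] F [-0.9  0.3  2.3] M [-0.015  0.066  0.113] w 0.02557588227797327 q6 0.5013962642480277
```

apply_moves --increments '[[[0,0,-0.1],[0,0,0],-1],[[0,0,-0.2],[0,0,0],-1],[[0,0,-0.3],[0,0,0],-1],[[0,0,-0.4],[0,0,0],-1],[[0,0,-0.5],[0,0,0],-1]]'

```text
time_s: 15.95
position: [0.4913, -0.0282, 0.0804]
tcp_rot: [-0.694, -0.135, 0.134, 0.694]
force: [-1.0, 0.3, 0.6]
width: 0.0252
```

```bash
python3 st.py
```

```text
yaw 21.912334849360484 t 15.95 pos [ 0.4913 -0.0282  0.0804] F [-1.   0.3  0.6] M [ 0.078 -0.028  0.134] w 0.025236489826109078 q6 1.0014253768648294
```

apply_moves --increments '[[[0,0,-0.1],[0,0,0],-1],[[0,0,-0.2],[0,0,0],-1],[[0,0,-0.3],[0,0,0],-1]]'

```text
time_s: 16.25
position: [0.4915, -0.0282, 0.0804]
tcp_rot: [-0.706, -0.03, 0.029, 0.707]
force: [-0.6, 0.4, 0.7]
width: 0.0254
```

```bash
python3 st.py
```

```text
yaw 4.727025489824999 t 16.25 pos [ 0.4915 -0.0282  0.0804] F [-0.6  0.4  0.7] M [ 0.082 -0.188  0.15 ] w 0.02539028525621127 q6 1.301455864582423
```

apply_moves --increments '[[[0,0,-0.1],[0,0,0],-1],[[0,0,-0.2],[0,0,0],-1],[[0,0,-0.27],[0,0,0],-1]]'

```text
time_s: 16.55
position: [0.4917, -0.0282, 0.0804]
tcp_rot: [-0.704, 0.065, -0.067, 0.704]
force: [1.2, 0.3, 0.4]
width: 0.0253
```

```bash
python3 st.py
```

```text
yaw -10.705391354778024 t 16.55 pos [ 0.4917 -0.0282  0.0804] F [1.2 0.3 0.4] M [ 0.029 -0.273  0.183] w 0.025322032037121158 q6 1.5707741295254312
```

apply_moves --increments '[[[0,0,0],[0,0,0],0.4],[[0,0,0],[0,0,0],0.4],[[0,0,0],[0,0,0],0.4],[[0,0,0],[0,0,0],0.4],[[0,0,0.14],[0,0,0],0.4],[[0,0,0.28],[0,0,0],0.4],[[0,0,0.42],[0,0,0],0.4],[[0,0,0.56],[0,0,0],0.4],[[0,0,0.7],[0,0,0],0.4],[[0,0,0.84],[0,0,0],0.4],[[0,0,0.98],[0,0,0],0.4],[[0,0,1.12],[0,0,0],0.4],[[0,0,1.26],[0,0,0],0.4],[[0,0,1.4],[0,0,0],0.4],[[0,0,1.54],[0,0,0],0.4],[[0,0,1.57],[0,0,0],0.4],[[0,0,1.57],[0,0,0],0.4]]'

```text
time_s: 18.25
position: [0.4908, -0.0285, 0.0802]
tcp_rot: [-0.544, -0.452, 0.452, 0.544]
force: [0.3, 0.0, 0.3]
width: 0.06
```

apply_moves --increments '[[[0,0,0],[0,0,0],-1],[[0,0,0],[0,0,0],-1],[[0,0,0],[0,0,0],-1],[[0,0,0],[0,0,0],-1],[[0,0,0],[0,0,0],-1],[[0,0,-0.05],[0,0,0],-1],[[0,0,-0.1],[0,0,0],-1],[[0,0,-0.13],[0,0,0],-1]]'

```text
time_s: 19.05
position: [0.4909, -0.0286, 0.0804]
tcp_rot: [0.573, 0.415, -0.415, -0.572]
force: [-1.8, -0.6, 2.1]
width: 0.0253
```

```bash
python3 st.py
```

```text
yaw 71.88980745336015 t 19.05 pos [ 0.4909 -0.0286  0.0804] F [-1.8 -0.6  2.1] M [-0.11   0.202  0.206] w 0.025314973251524778 q6 0.1289545137536648
```

apply_moves --increments '[[[0,0,-0.05],[0,0,0],-1],[[0,0,-0.1],[0,0,0],-1]]'

```text
time_s: 19.25
position: [0.4909, -0.0285, 0.0804]
tcp_rot: [0.593, 0.386, -0.386, -0.592]
force: [-0.8, -0.0, 2.6]
width: 0.0252
```

```bash
python3 st.py
```

```text
yaw 66.14768843062446 t 19.25 pos [ 0.4909 -0.0285  0.0804] F [-0.8 -0.   2.6] M [-0.065  0.236  0.273] w 0.025207928322898424 q6 0.22920354081385802
```

apply_moves --increments '[[[0,0,-0.05],[0,0,0],-1],[[0,0,-0.1],[0,0,0],-1]]'

```text
time_s: 19.45
position: [0.491, -0.0284, 0.0804]
tcp_rot: [0.611, 0.356, -0.356, -0.611]
force: [-0.9, -0.4, 2.5]
width: 0.0251
```

```bash
python3 st.py
```

```text
yaw 60.46503844853162 t 19.45 pos [ 0.491  -0.0284  0.0804] F [-0.9 -0.4  2.5] M [-0.13  0.13  0.55] w 0.02507583156660972 q6 0.32851127101602634
```

apply_moves --increments '[[[0,0,-0.05],[0,0,0],-1],[[0,0,-0.1],[0,0,0],-1],[[0,0,-0.1],[0,0,0],-1]]'

```text
time_s: 19.75
position: [0.491, -0.0284, 0.0804]
tcp_rot: [0.628, 0.326, -0.325, -0.628]
force: [-0.9, -0.3, 3.4]
width: 0.0254
```

```bash
python3 st.py
```

```text
yaw 54.80373871782945 t 19.75 pos [ 0.491  -0.0284  0.0804] F [-0.9 -0.3  3.4] M [-0.01   0.113  0.216] w 0.02535652853730384 q6 0.42728549827976486
```

apply_moves --increments '[[[0,0,-0.05],[0,0,0],-1],[[0,0,-0.1],[0,0,0],-1],[[0,0,-0.1],[0,0,0],-1]]' --squeeze 90

```text
time_s: 20.05
position: [0.4911, -0.0284, 0.0805]
tcp_rot: [0.643, 0.294, -0.293, -0.643]
force: [-0.9, 0.2, 3.2]
width: 0.0251
```

```bash
python3 st.py
```

```text
yaw 49.08903635335451 t 20.05 pos [ 0.4911 -0.0284  0.0805] F [-0.9  0.2  3.2] M [0.112 0.215 0.041] w 0.02509998780237588 q6 0.5269510692190241
```

apply_moves --increments '[[[0,0,-0.05],[0,0,0],-1],[[0,0,-0.1],[0,0,0],-1],[[0,0,-0.1],[0,0,0],-1]]'

```text
time_s: 20.35
position: [0.4911, -0.0284, 0.0805]
tcp_rot: [-0.657, -0.262, 0.261, 0.657]
force: [-1.3, 0.9, 4.8]
width: 0.025
```

```bash
python3 st.py
```

```text
yaw 43.37814835252545 t 20.35 pos [ 0.4911 -0.0284  0.0805] F [-1.3  0.9  4.8] M [ 0.138  0.165 -0.028] w 0.02499745070386271 q6 0.6266090300312416
```

```bash
python3 st.py; python3 - <<'E'
from h import *
T=[]
for n in("scene","top"):
    p=env.capture(n)
    u,v=np.round(proj(p,(.491,-.029,.08))).astype(int); h=28
    T.append(cv2.resize(p["img"][v-h:v+h,u-h:u+h],(400,400),interpolation=cv2.INTER_CUBIC))
    w=cloud(p); q=w[(abs(w[...,2]-.04)<.003)&(np.hypot(w[...,0]-.49,w[...,1]+.03)<.055)]; print(n,len(q),square(q[:,:2].astype(float),0))
cv2.imwrite("pics/s4.png",np.hstack(T))
E
```

```text
yaw 43.37814835252545 t 20.35 pos [ 0.4911 -0.0284  0.0805] F [-1.3  0.9  4.8] M [ 0.138  0.165 -0.028] w 0.02499745070386271 q6 0.6266090300312416
scene 236 (np.float64(80.0), array([ 0.48789547, -0.03182378]), array([0.06842452, 0.06990814]))Traceback (most recent call last):
  File "<stdin>", line 7, in <module>
  File "h.py", line 18, in square
    lo,hi=np.percentile(l,2,0),np.percentile(l,98,0); e=np.ptp(np.c_[lo,hi],axis=1).sum()
          ~~~~~~~~~~~~~^^^^^^^
    return _quantile_unchecked(
        a, q, axis, out, overwrite_input, method, keepdims, weights)
    return _ureduce(a,
                    func=_quantile_ureduce_func,
    ...<5 lines>...
                    overwrite_input=overwrite_input,
                    method=method)
    r = func(a, **kwargs)
    result = _quantile(arr,
                       quantiles=q,
    ...<2 lines>...
                       out=out,
                       weights=wgt)
    slices_having_nans = np.isnan(arr[-1, ...])
                                  ~~~^^^^^^^^^
IndexError: index -1 is out of bounds for axis 0 with size 0
```

apply_moves --increments '[[[0,0,0],[0,0,0],0.5],[[0,0,0],[0,0,0],0.5],[[0,0,0],[0,0,0],0.5],[[0,0,0],[0,0,0],0.5],[[0,0,0],[0,0,0.02],0.5],[[0,0,0],[0,0,0.05],0.5],[[0,0,0],[0,0,0.09],0.5],[[0,0,0],[0,0.05,0.12],0.5],[[0,0,0],[0,0.1,0.12],0.5],[[0,0,0],[0,0.15,0.12],0.5],[[0,0,0],[0,0.2,0.12],0.5],[[0,0,0],[0,0.2,0.12],0.5]]'

```text
time_s: 21.65
position: [0.4903, 0.1762, 0.2002]
tcp_rot: [-0.656, -0.263, 0.263, 0.657]
force: [0.1, -0.5, 0.1]
width: 0.0641
```

```bash
cat > look.py <<'E'
from h import *
import sys
T=[]
for n in("scene","top"):
    p=env.capture(n); w=cloud(p)
    print(n,[(np.round(d["at"],4),round(d["confidence"],2)) for th in("key_grip","key_tip") for d in env.spot_point(p,th)[:1]])
    q=w[(w[...,2]>.135)&(w[...,2]<.152)&(np.hypot(w[...,0]-.491,w[...,1]+.029)<.03)]
    if len(q)>10: print(n,len(q),"ztop",np.percentile(q[:,2],[50,80]),square(q[q[:,2]>np.median(q[:,2])-.004][:,:2].astype(float),0))
    q=w[(w[...,2]>.04)&(w[...,2]<.1)&(np.hypot(w[...,0]-.491,w[...,1]+.029)<.018)]; print("collar/side",len(q))
    u,v=np.round(proj(p,(.491,-.029,.1))).astype(int); h=28
    T.append(cv2.resize(p["img"][v-h:v+h,u-h:u+h],(400,400),interpolation=cv2.INTER_CUBIC))
cv2.imwrite(sys.argv[1],np.hstack(T))
E
python3 look.py pics/s5.png
```

```text
scene [(array([ 0.4922, -0.032 ,  0.122 ]), 0.85), (array([ 0.491 , -0.0252,  0.0446]), 0.52)]
scene 91 ztop [0.14314618 0.14498964] (np.float64(35.0), array([ 0.48912183, -0.03019509]), array([0.02636576, 0.02542339]))
collar/side 118
top [(array([ 0.4943, -0.0319,  0.1212]), 0.7)]
top 156 ztop [0.14373948 0.14499053] (np.float64(44.0), array([ 0.49175914, -0.02863383]), array([0.0244491 , 0.02444011]))
collar/side 76
```

View pics/s5.png

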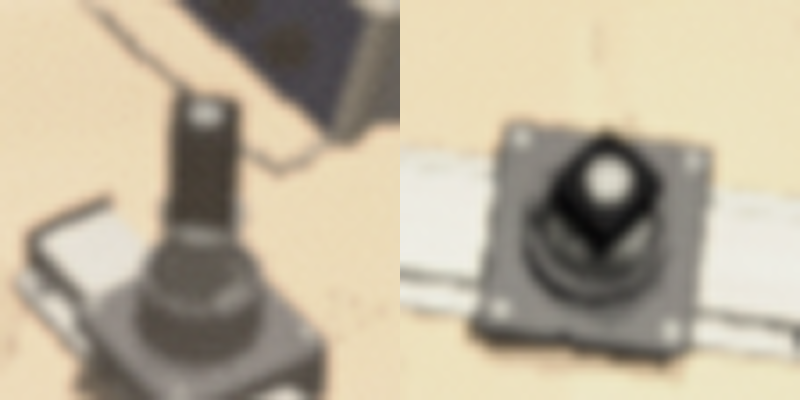

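apply_moves --increments '[[[0,0,0],[0,-0.05,0],0.5],[[0,0,0],[0,-0.1,0],0.5],[[0,0,0],[0,-0.15,0],0.5],[[0,0,0],[0,-0.2,0],0.5],[[0,0,0],[0,-0.2,0],0.5],[[0,0,0],[0,-0.2,-0.03],0.5],[[0,0,0],[0,-0.2,-0.06],0.5],[[0,0,0],[0,-0.2,-0.09],0.5],[[0,0,0],[0,-0.2,-0.12],0.5],[[0,0,0],[0,-0.2,-0.12],0.5],[[0,0,0],[0,-0.2,-0.12],-1],[[0,0,0],[0,-0.2,-0.12],-1],[[0,0,0],[0,-0.2,-0.12],-1],[[0,0,0],[0,-0.2,-0.12],-1],[[0,0,0],[0,-0.2,-0.12],-1],[[0,0,0],[0,-0.2,-0.12],-1]]' --squeeze 60

```text
time_s: 23.55
position: [0.4923, -0.0292, 0.0823]
tcp_rot: [0.658, 0.262, -0.26, -0.656]
force: [-1.4, -0.8, 6.2]
width: 0.0248
```

```bash
python3 st.py
```

```text
yaw 43.31229811315699 t 23.55 pos [ 0.4923 -0.0292  0.0823] F [-1.4 -0.8  6.2] M [-0.218  0.423  0.023] w 0.024800980753084758 q6 0.6276076623732825
```

apply_moves --increments '[[[0,0,-0.04],[0,0,0],-1],[[0,0,-0.08],[0,0,0],-1],[[0,0,-0.08],[0,0,0],-1],[[0,0,-0.08],[0,0,0],-1]]'

```text
time_s: 23.95
position: [0.4923, -0.0292, 0.0823]
tcp_rot: [0.668, 0.235, -0.233, -0.666]
force: [-2.2, -1.1, 5.1]
width: 0.025
```

```bash
python3 st.py
```

```text
yaw 38.719061888516364 t 23.95 pos [ 0.4923 -0.0292  0.0823] F [-2.2 -1.1  5.1] M [-0.224  0.461 -0.005] w 0.024982348571473256 q6 0.7078131602498459
```

apply_moves --increments '[[[0,0,-0.04],[0,0,0],-1],[[0,0,-0.08],[0,0,0],-1],[[0,0,-0.08],[0,0,0],-1],[[0,0,-0.08],[0,0,0],-1]]'

```text
time_s: 24.35
position: [0.4922, -0.0292, 0.0823]
tcp_rot: [0.677, 0.208, -0.207, -0.675]
force: [-1.8, -1.1, 6.1]
width: 0.025
```

```bash
python3 st.py
```

```text
yaw 34.13487716000886 t 24.35 pos [ 0.4922 -0.0292  0.0823] F [-1.8 -1.1  6.1] M [-0.224  0.447 -0.032] w 0.02498243778643329 q6 0.7878511209866986
```

apply_moves --increments '[[[0,0,-0.05],[0,0,0],-1],[[0,0,-0.1],[0,0,0],-1]]'

```text
time_s: 24.55
position: [0.4924, -0.0291, 0.0823]
tcp_rot: [0.686, 0.174, -0.172, -0.685]
force: [-1.1, -1.1, 5.6]
width: 0.0251
```

```bash
python3 st.py
```

```text
yaw 28.29790693362243 t 24.55 pos [ 0.4924 -0.0291  0.0823] F [-1.1 -1.1  5.6] M [-0.177  0.285  0.028] w 0.025086067922197065 q6 0.8897292370672766
```

apply_moves --increments '[[[0,0,-0.05],[0,0,0],-1],[[0,0,-0.1],[0,0,0],-1]]'

```text
time_s: 24.75
position: [0.4926, -0.029, 0.0823]
tcp_rot: [0.694, 0.14, -0.137, -0.693]
force: [-0.7, -0.9, 4.7]
width: 0.0252
```

```bash
python3 st.py
```

```text
yaw 22.57136449756753 t 24.75 pos [ 0.4926 -0.029   0.0823] F [-0.7 -0.9  4.7] M [-0.134  0.237 -0.019] w 0.02521387139021736 q6 0.9897404467940409
```

apply_moves --increments '[[[0,0,-0.05],[0,0,0],-1],[[0,0,-0.1],[0,0,0],-1]]'

```text
time_s: 24.95
position: [0.4924, -0.0291, 0.0823]
tcp_rot: [0.7, 0.105, -0.102, -0.699]
force: [-2.6, -0.4, 6.9]
width: 0.0252
```

```bash
python3 st.py
```

```text
yaw 16.843515769245037 t 24.95 pos [ 0.4924 -0.0291  0.0823] F [-2.6 -0.4  6.9] M [-0.24   0.379  0.048] w 0.025166292277277895 q6 1.0897093308230266
```

apply_moves --increments '[[[0,0,0],[0,0,0],0.5],[[0,0,0],[0,0,0],0.5],[[0,0,0],[0,0,0],0.5],[[0,0,0],[0,0,0],0.5],[[0,0,0],[0,0,0.02],0.5],[[0,0,0],[0,0,0.05],0.5],[[0,0,0],[0,0,0.09],0.5],[[0,0,0],[0,0.05,0.12],0.5],[[0,0,0],[0,0.1,0.12],0.5],[[0,0,0],[0,0.15,0.12],0.5],[[0,0,0],[0,0.2,0.12],0.5],[[0,0,0],[0,0.2,0.12],0.5]]'

```text
time_s: 26.15
position: [0.4903, 0.1763, 0.2002]
tcp_rot: [-0.698, -0.107, 0.106, 0.7]
force: [-0.1, -0.1, 0.6]
width: 0.064
```

```bash
cp pics/s5.png s5.png; python3 look.py pics/s6.png; python3 - <<'E'
from h import *
from scipy.optimize import minimize
# grip-top yaw in the top view by template: dark mask of top face vs projected square, plus cloud top points
p=env.capture("top"); w=cloud(p)
q=w[(w[...,2]>.138)&(w[...,2]<.152)&(np.hypot(w[...,0]-.4917,w[...,1]+.0287)<.022)][:,:2].astype(float)
c=q.mean(0)
for a in range(0,90,6):
    r=np.radians(a); l=(q-c)@np.array([[np.cos(r),-np.sin(r)],[np.sin(r),np.cos(r)]]); print(a,round(np.max(np.abs(l)-.013,1).clip(0).sum()*1000,1),end="; ")
print(len(q),c)
E
```

```text
scene [(array([ 0.4919, -0.0281,  0.1211]), 0.83), (array([ 0.4932, -0.0231,  0.0453]), 0.69)]
scene 91 ztop [0.14345495 0.14574273] (np.float64(14.0), array([ 0.48835202, -0.03040228]), array([0.02344456, 0.02369601]))
collar/side 118
top [(array([ 0.4914, -0.0299,  0.1186]), 0.58)]
top 151 ztop [0.14393697 0.14517245] (np.float64(18.0), array([ 0.49136236, -0.0282875 ]), array([0.02424592, 0.02392758]))
collar/side 79
0 12.0; 6 3.9; 12 0.8; 18 1.0; 24 4.5; 30 11.3; 36 19.2; 42 27.1; 48 33.5; 54 38.0; 60 39.7; 66 38.8; 72 34.6; 78 28.3; 84 20.9; 145 [ 0.49136723 -0.02845315]
```

apply_moves --increments '[[[0,0,0],[0,-0.05,0],0.5],[[0,0,0],[0,-0.1,0],0.5],[[0,0,0],[0,-0.15,0],0.5],[[0,0,0],[0,-0.2,0],0.5],[[0,0,0],[0,-0.2,0],0.5],[[0,0,0],[0,-0.2,-0.03],0.5],[[0,0,0],[0,-0.2,-0.06],0.5],[[0,0,0],[0,-0.2,-0.09],0.5],[[0,0,0],[0,-0.2,-0.117],0.5],[[0,0,0],[0,-0.2,-0.117],0.5],[[0,0,0],[0,-0.2,-0.117],-1],[[0,0,0],[0,-0.2,-0.117],-1],[[0,0,0],[0,-0.2,-0.117],-1],[[0,0,0],[0,-0.2,-0.117],-1],[[0,0,0],[0,-0.2,-0.117],-1],[[0,0,0],[0,-0.2,-0.117],-1]]' --squeeze 60

```text
time_s: 28.1
position: [0.4923, -0.0289, 0.0852]
tcp_rot: [0.7, 0.105, -0.103, -0.699]
force: [-1.4, -0.5, 7.0]
width: 0.0248
```

```bash
python3 st.py
```

```text
yaw 16.9614635976508 t 28.1 pos [ 0.4923 -0.0289  0.0852] F [-1.4 -0.5  7. ] M [-0.092  0.374  0.017] w 0.024776215268338134 q6 1.0877212836888217
```

apply_moves --increments '[[[0,0,-0.05],[0,0,0],-1],[[0,0,-0.1],[0,0,0],-1]]'

```text
time_s: 28.3
position: [0.4921, -0.029, 0.0852]
tcp_rot: [0.704, 0.07, -0.067, -0.703]
force: [-2.4, -0.8, 6.9]
width: 0.0252
```

```bash
python3 st.py
```

```text
yaw 11.116182724190729 t 28.3 pos [ 0.4921 -0.029   0.0852] F [-2.4 -0.8  6.9] M [-0.236  0.533  0.084] w 0.025218636519073936 q6 1.1896676050632604
```

apply_moves --increments '[[[0,0,-0.05],[0,0,0],-1],[[0,0,-0.1],[0,0,0],-1]]'

```text
time_s: 28.5
position: [0.4921, -0.0291, 0.0852]
tcp_rot: [0.707, 0.035, -0.032, -0.706]
force: [-2.2, -1.1, 6.8]
width: 0.0253
```

```bash
python3 st.py
```

```text
yaw 5.429357104901151 t 28.5 pos [ 0.4921 -0.0291  0.0852] F [-2.2 -1.1  6.8] M [-0.258  0.56   0.379] w 0.0252961304351634 q6 1.2889638777381365
```

apply_moves --increments '[[[0,0,0],[0,0,0],-1],[[0,0,0],[0,0,0],-1],[[0,0,0],[0,0,0],-1]]'

```text
time_s: 28.8
position: [0.4921, -0.0291, 0.0852]
tcp_rot: [0.707, 0.035, -0.033, -0.706]
force: [-1.7, -0.9, 6.9]
width: 0.025
```

```bash
python3 st.py
```

```text
yaw 5.529030519745293 t 28.8 pos [ 0.4921 -0.0291  0.0852] F [-1.7 -0.9  6.9] M [-0.21   0.461  0.226] w 0.02496314574959019 q6 1.287205769172361
```

apply_moves --increments '[[[0,0,-0.04],[0,0,0],-1],[[0,0,-0.04],[0,0,0],-1],[[0,0,-0.04],[0,0,0],-1],[[0,0,-0.04],[0,0,0],-1]]'

```text
time_s: 29.2
position: [0.4921, -0.0291, 0.0852]
tcp_rot: [0.707, 0.021, -0.019, -0.706]
force: [-1.5, -0.2, 8.0]
width: 0.025
```

```bash
python3 st.py
```

```text
yaw 3.2407760008233435 t 29.2 pos [ 0.4921 -0.0291  0.0852] F [-1.5 -0.2  8. ] M [-0.225  0.546  0.236] w 0.024971794102759043 q6 1.3271091099398955
```

apply_moves --increments '[[[0,0,0.05],[0,0,0],-1],[[0,0,0.1],[0,0,0],-1],[[0,0,0.1],[0,0,0],-1],[[0,0,0.1],[0,0,0],0.5],[[0,0,0.1],[0,0,0],0.5],[[0,0,0.1],[0,0,0],0.5],[[0,0,0.1],[0,0,0],0.5],[[0,0,0.1],[0,0,0.02],0.5],[[0,0,0.1],[0,0,0.05],0.5],[[0,0,0.1],[0,0,0.09],0.5],[[0,0,0.1],[0,0.05,0.12],0.5],[[0,0,0.1],[0,0.1,0.12],0.5],[[0,0,0.1],[0,0.15,0.12],0.5],[[0,0,0.1],[0,0.2,0.12],0.5],[[0,0,0.1],[0,0.2,0.12],0.5],[[0,0,0.1],[0,0.2,0.12],0.5]]'

```text
time_s: 30.8
position: [0.4905, 0.1728, 0.2029]
tcp_rot: [0.705, 0.056, -0.056, -0.705]
force: [0.5, -1.4, 0.2]
width: 0.0644
```

```bash
python3 st.py; python3 look.py pics/s7.png; python3 - <<'E'
from h import *
p=env.capture("top")
for th in("beaker_mid","dish_mid","tweezers_mid","key_stand","rail"): print(th,[np.round(d["at"],3) for d in env.spot_point(p,th)[:1]])
E
```

```text
yaw 9.129236163618708 t 30.8 pos [0.4905 0.1728 0.2029] F [ 0.5 -1.4  0.2] M [-0.023 -0.01   0.012] w 0.06443003003419565 q6 1.6284494239453746
scene [(array([ 0.4919, -0.0303,  0.1218]), 0.81), (array([ 0.4934, -0.0252,  0.042 ]), 0.81)]
scene 92 ztop [0.14332659 0.14546003] (np.float64(14.999999999999998), array([ 0.48907082, -0.03043624]), array([0.02364921, 0.02619573]))
collar/side 120
top [(array([ 0.4924, -0.03  ,  0.1192]), 0.52)]
top 151 ztop [0.1437586  0.14506946] (np.float64(6.000000000000001), array([ 0.49155436, -0.02869954]), array([0.02444108, 0.02456448]))
collar/side 75
beaker_mid [array([0.529, 0.301, 0.036])]
dish_mid [array([0.391, 0.298, 0.006])]
tweezers_mid [array([ 0.384, -0.287,  0.006])]
key_stand [array([ 0.516, -0.286, -0.   ])]
rail [array([ 0.489, -0.028, -0.002])]
```

View pics/s7.png

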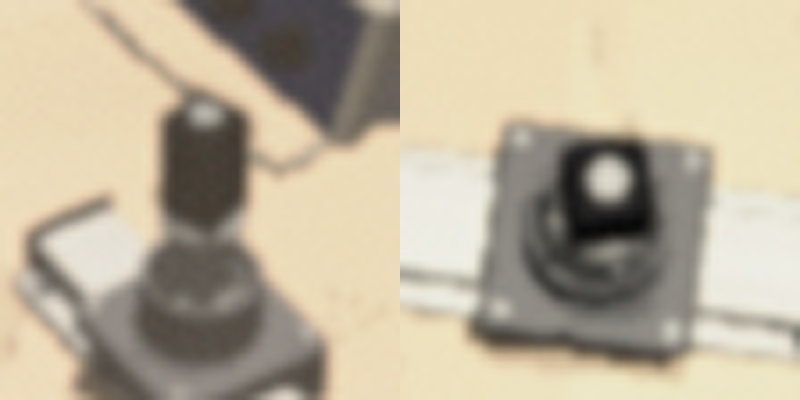

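```bash
python3 -c "
from workcell import env
print(env.close_job())"
```

```text
the job is handed in; nothing more can be done
None
```

The job is handed in at about 31 s of the allowed 67 s. I believe the carrier is locked, but the screw's own angle was never seen; that rests on torque readings and turn counting.

**What I did**
- I took the key from its stand and lowered it to the socket floor. It met no resistance on the way, so the hexagon happened to line up.
- I turned clockwise two quarter turns, then about 36° more, with a release and a fresh hold before each stroke after the first.
- After that came two more fresh holds to check the stop, then a final release with the arm moved clear.

**What the last checks showed**
- **Key:** it stands upright and free in the screw. Its top is at about 0.144 m, which is the height for fully down.
- **Bystanders:** the beaker, dish and forceps read within about 5 mm of their first positions, about the accuracy of the measurement.
- **Lock:** turning took about 0.11–0.18 N m, then the torque climbed to 0.55 N m in the third stroke. Later it climbed again about 60° further on and held at about 0.23 N m at rest, above the screw's own stiffness.

**What disagreed**
- **Turn count:** the key turned more in total than the screw could. After the 0.55 N m peak it moved almost freely until the second climb. My reading is that the screw was already at its stop and the hexagon slipped one flat in the socket, so I pushed past the stop there.
- **Gripper tips:** in the images they sat about 30 mm further back than the stated tool frame. I set the grasp height by vision instead.

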